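# Put up the tiered pastry stand

### The job

Put together the tiered pastry stand on its heavy foot, where the foot stands: the large plate first, then the medium, then the small, and the finial on top, each sitting level and fully down over the post beneath. Set each one down rather than dropping it, leave the ramekin, the bowl and the spatula where they are, and let go of everything at the end.

Things in the scene. Friction and masses are not known exactly. Their poses are not given: they have to be found in the camera images.
- base_top (a point): the stand's foot: a dark steel disc 110 mm across (6 mm thick at the edge, 12 mm at the middle), loose but heavy (about 1.6 kg), with a round dark steel post 26 mm across (top edge bevelled 3) in its middle, no plate. The point is the centre of the post's top, 50 mm above the worktop; z up.
- large_post (a point): the large tier: loose round white plate, 150 mm across, steel post in its middle. From its bottom: socket ring (outside 44, opening 35 mm, 12 deep); plate, 12 to 18 mm, rim 21; round post, 26 mm across, 18 to 73 mm, top edge bevelled 3. The point is on the post's axis 45 mm above the bottom (good grasp); z up. Seated, the plate's underside rests on the top of the post below: this point is 33 mm above base_top.
- medium_post (a point): the medium tier: loose round white plate, 120 mm across, steel post in its middle. From its bottom: socket ring (outside 44, opening 35 mm, 12 deep); plate, 12 to 18 mm, rim 21; round post, 26 mm across, 18 to 73 mm, top edge bevelled 3. The point is on the post's axis 45 mm above the bottom (good grasp); z up. Seated, the plate's underside rests on the top of the post below: this point is 61 mm above large_post.
- small_post (a point): the small tier: loose round white plate, 90 mm across, steel post in its middle. From its bottom: socket ring (outside 44, opening 35 mm, 12 deep); plate, 12 to 18 mm, rim 21; round post, 26 mm across, 18 to 73 mm, top edge bevelled 3. The point is on the post's axis 45 mm above the bottom (good grasp); z up. Seated, the plate's underside rests on the top of the post below: this point is 61 mm above medium_post.
- finial_mid (a point): the finial (top knob), loose, dark steel, 50 mm tall: socket ring 44 mm across (opening 35 mm, 12 deep), cap to 16 mm, then a round grip 24 mm across from 16 to 44 mm, bevelled to 50 mm. The point is on its axis 25 mm above its bottom; z up. Seated, ring over the small plate's post and cap on the post's top, this point is 41 mm above small_post.
- ramekin: bystander: white ceramic ramekin, 84 mm across, 50 mm tall, standing on the worktop at the far left; origin at the centre of its underside. Leave alone.
- steelbowl: bystander: small metal bowl, 120 mm across, 50 mm tall, at the far right; origin at the centre of its underside. Leave alone.
- spatula: bystander: a spatula lying flat along the far edge beyond the work; origin under its middle. Leave alone.
Not all that is in view belongs to the job. What is shaped like the part that bears small_post but green or red is not meant. Several things look just like the part that bears finial_mid: the one meant starts farthest to the robot's right.

How it is judged:
By the outcome, as a careful person would: the job done as asked, in the order asked, and still so for the second after the job is handed in, with the robot touching nothing.
It also fails if it takes over 115 s, if anything falls off the work surface, if the arm or the gripper's body presses on something with over 40 N, if the wrist force passes 120 N, or if a joint passes its speed limit or range.

### The arm

A 6-joint arm with a two-finger parallel gripper is mounted at the origin on the work surface. World frame = base frame: x ahead of the robot, y to its left, z up, the work surface at z = 0. Lengths are in m, angles in rad, forces in N, time in s.
With the tool pointing down it reaches from about 0.375 to 0.9 m from the base axis. Payload 3.1 kg.
Tool frame: the origin (TCP) lies midway between the tips of the shut fingers; the grasp point (between the pads) lies robot.grip_point_offset behind it (robot.grip_point_offset is the distance from the TCP to the grasp point, in m); z points along the fingers, y is the direction in which the jaws open and shut (so a half turn about z gives the same grasp; the last joint's range is limited). The gripper opens to 87 mm and grips with 3 to 60 N. Pads are 19 mm wide; open, the fingers measure 117 mm over their backs; the gripper's body (75 mm by 190 mm) begins 51 mm behind the grasp point.
Start: joints at [-1.411, 0.527, 1.433, -0, 1.181, -0.178], TCP at [0.208, -0.589, 0.223] pointing down, gripper open.
Joint ranges: [-3.08, 3.08], [-0.75, 2.2], [0.22, 2.44], [-1.43, 4.57], [0, 2.65], [-2.85, 2.85]. Speed limits (rad/s): [2.79, 2.79, 3.14, 3.14, 3.14, 3.14].

### API

Orientations are given as a unit quaternion [x, y, z, w].
In Python, from rig import robot, cams, hand_in gives the robot as it stands. The module is installed in compiled form; this text tells all that it offers.
- The arm moves only by the tool send_rows, never from a script. Its argument "steps" is one flat list of numbers, 5 for each row, row after row: the finger opening in m, from 0 to 0.087, then the shift along the tool's x, y, z in m, then the turn about the tool's z in rad. A call has 1 to 8 rows; each row is the pose to reach, as a shift and turn from the pose measured when the call began, along the tool's axes at that moment; what a row does not reach only later rows make up. A row lasts 1/8 s, in which the tool goes at most 62.5 mm and 10.7 degrees, less where a joint would pass 70% of its speed; a pose out of reach is approached as far as the arm can. A call with a gripper value outside its range is refused whole. The fingers move at their own pace and stop on an object; "force" is the grip in N (left out, the last holds). Time passes only in rows, so rows that repeat a pose let the fingers close. It gives the time, the measured TCP pose, the force and the opening at its end, in the units of the state.
- robot.get_obs(): the state, without advancing time (a new reading comes with each control period).
- cams.camera(name): name is "side" or "top"; returns a dict with "color" (480x640x3 uint8, red, green, blue), "range_z" (480x640 float32, m along the optical axis (not along the pixel's ray), 0 where there is no reading), "intrinsics" (3x3 intrinsics, pixels), "extrinsics" (4x4, takes a point from camera to world coordinates). Camera axes: x right, y down, z forward; pixel columns grow to the right and rows downward; lengths in m; the calibration is good to about 2 mm. A picture is of the moment at which its call begins.
- hand_in(): hands the job in, once; it reports no verdict.
The state is a dict: "time": time; "q": joint angles; "joint_velocities": joint speeds; "joint_torque": joint torques, N m; "position": TCP position; "tool_rot": TCP orientation; "ft_force": force on the tool from outside, world axes, zero at the start; "moment": the same for the moment, N m; "grip_width": finger opening in m.
Only numpy, scipy, OpenCV 4.12 (cv2) and the standard library are available. Lean on these libraries where they do the work, as an engineer would, in place of code of your own. Each camera call takes 0.05 s, during which the arm holds its last target.

## Working session

There is one attempt and no reset: what is moved stays moved. The work goes in short steps, Python scripts to look and compute and a tool call to move; the robot and the scene stay as the last step left them, time stands still between calls to the robot, and variables do not carry over. Pictures are saved under pics/ and viewed, and the job is handed in when it is done.

Besides the shell and the picture viewer there is one more tool, called after "Emit:" by a JSON object that holds its "op" and its "data", one argument or row to a line. send_rows: Moves the arm, as the interface text tells. Its arguments: {"type":"object","properties":{"steps":{"type":"array","items":{"type":"number"}},"force":{"type":"number"}},"required":["steps"]}

```bash
mkdir -p pics; python3 - <<'E'
from rig import robot,cams
import cv2,numpy as np
print(robot.get_obs()); print(robot.grip_point_offset)
for n in("top","side"):
    c=cams.camera(n); cv2.imwrite(f"pics/{n}0.png",c["color"][:,:,::-1]); print(n,c["intrinsics"],c["extrinsics"])
    np.savez(f"{n}0.npz",**c)
E
```

```text
{'time': 0.0, 'q': array([-1.41048468e+00,  5.28474244e-01,  1.43392566e+00,  5.89176619e-06,
        1.18139535e+00, -1.78518758e-01]), 'joint_velocities': array([ 0.00089227,  0.00026786, -0.0002946 ,  0.00031387,  0.00125668,
       -0.00021052]), 'joint_torque': array([ 4.94746528e-04, -4.40039492e+01, -1.76596284e+01,  6.34386158e-02,
        5.83374419e-02, -1.70218541e-04]), 'position': array([ 0.20763737, -0.58870971,  0.22155925]), 'tool_rot': array([ 9.85683127e-01,  1.68604744e-01,  1.27495985e-05, -1.10122861e-03]), 'ft_force': array([0.29494228, 0.06015735, 0.49154541]), 'moment': array([0.06769981, 0.00460093, 0.01972663]), 'grip_width': 0.08671897597748753}
0.0187
top [[536.84156246   0.         325.03521192]
 [  0.         536.84156246 240.87398783]
 [  0.           0.           1.        ]] [[-0.00662532 -0.99716679  0.07492998  0.47192156]
 [-0.99989989  0.00566933 -0.01296397 -0.00189967]
 [ 0.01250244 -0.07500837 -0.99710452  1.49694768]
 [ 0.          0.          0.          1.        ]]
side [[622.08543948   0.         328.84641742]
 [  0.         622.08543948 239.84495999]
 [  0.           0.           1.        ]] [[-0.85537577 -0.38522436  0.34631559  0.11615677]
 [-0.51768816  0.65921045 -0.54538111  0.68478051]
 [-0.01820076 -0.64578927 -0.76329873  1.03366595]
 [ 0.          0.          0.          1.        ]]
```

View pics/top0.png

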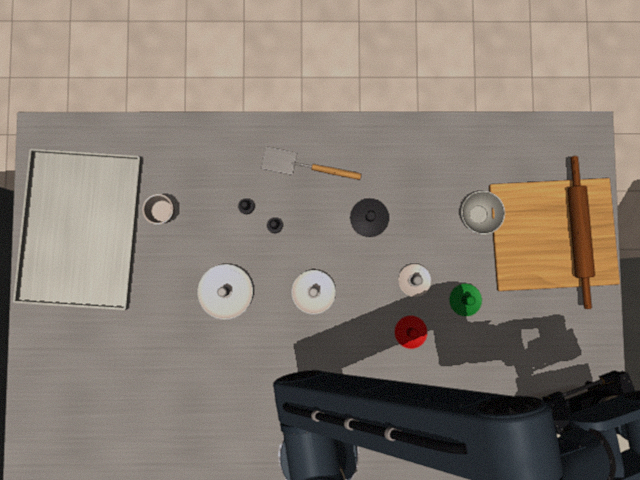

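View pics/side0.png

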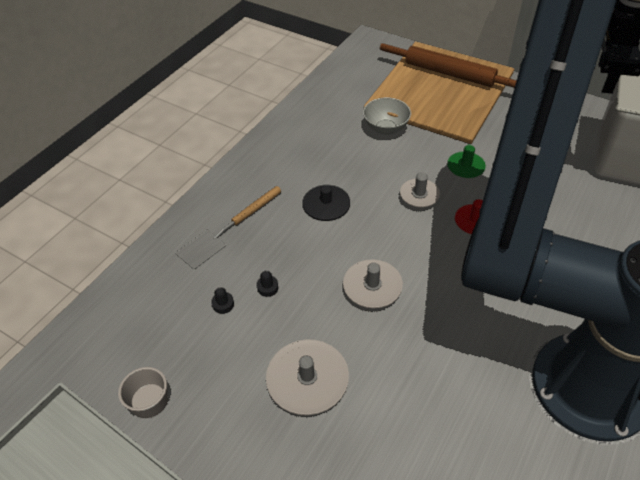

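The top view shows the large plate at (225,291), the medium at (314,291), the white small plate at (415,280), and the foot at (370,217). Green (465,299) and red (411,332) are decoys. There are two finials, at (247,206) and (275,225). The robot's right is image right, so (275,225) fits, unless another one is hidden under the arm. I'll measure everything and enlarge the finials.

```bash
cat > h.py <<'E'
import numpy as np,cv2
from rig import robot,cams
def world(c):
    K=c["intrinsics"];T=c["extrinsics"];z=c["range_z"].astype(float)
    v,u=np.mgrid[:480,:640]
    P=np.stack([(u-K[0,2])/K[0,0]*z,(v-K[1,2])/K[1,1]*z,z],-1)
    W=P@T[:3,:3].T+T[:3,3]; W[z<=0]=np.nan
    return W
def ray(c,u,v,h):
    K=c["intrinsics"];T=c["extrinsics"]
    d=T[:3,:3]@np.array([(u-K[0,2])/K[0,0],(v-K[1,2])/K[1,1],1]); o=T[:3,3]
    return o+d*(h-o[2])/d[2]
def proj(c,p):
    K=c["intrinsics"];T=c["extrinsics"]; q=T[:3,:3].T@(np.asarray(p)-T[:3,3]); return K[:2,:2]@(q[:2]/q[2])+K[:2,2]
E
python3 - <<'E'
from h import *
t=dict(np.load("top0.npz"));s=dict(np.load("side0.npz"))
Wt,Ws=world(t),world(s)
b=Wt[380:400,100:250].reshape(-1,3);print("table z",np.nanmedian(b[:,2]))
b=Ws[300:340,430:440].reshape(-1,3);print("table z side",np.nanmedian(b[:,2]))
for n,(u,v),r,H in [("large",(225,291),.085,.073),("medium",(314,291),.07,.073),("small",(415,280),.055,.073),("base",(370,217),.065,.05),("finR",(275,225),.03,.05),("finL",(247,206),.03,.05)]:
    g=ray(t,u,v,H); print(n,"guess",g.round(3))
    for nm,W in(("top",Wt),("side",Ws)):
        d=np.hypot(W[...,0]-g[0],W[...,1]-g[1])
        m=(d<.022)&(W[...,2]>H-.006)&(W[...,2]<H+.012)
        p=W[m]
        rim=W[(d<r)&(W[...,2]>.004)&(W[...,2]<.03)]
        (c,rr)=cv2.minEnclosingCircle(rim[:,:2].astype(np.float32))
        print("  ",nm,"post top n",m.sum(),np.median(p,0).round(4),"mid",((p.min(0)+p.max(0))/2).round(4) if len(p) else'', "rim c",np.round(c,4),"r",round(rr,4),"zmax",np.nanpercentile(W[d<.02][:,2],97).round(4))
for n,c in(("top",t),("side",s)):
    im=c["color"][:,:,::-1]
    a=im[190:245,225:300] if n=="top" else im[250:325,195:295]
    cv2.imwrite(f"pics/fin_{n}.png",cv2.resize(a,None,fx=6,fy=6,interpolation=cv2.INTER_CUBIC))
E
```

```text
table z -0.0001315111010999903
table z side -0.0004838740478485537
large guess [0.448 0.244 0.073]
   top post top n 71 [0.448  0.2515 0.072 ] mid [0.448  0.2512 0.0735] rim c [0.4479 0.2441] r 0.0848 zmax 0.0763
   side post top n 143 [0.4444 0.2546 0.0718] mid [0.4455 0.2532 0.0718] rim c [0.4478 0.2448] r 0.0843 zmax 0.0747
medium guess [0.446 0.01  0.073]
   top post top n 73 [0.4437 0.0123 0.0712] mid [0.445  0.011  0.0735] rim c [0.4456 0.0093] r 0.0694 zmax 0.0763
   side post top n 112 [0.4414 0.0149 0.0718] mid [0.4426 0.0126 0.0724] rim c [0.4497 0.0124] r 0.0678 zmax 0.0743
small guess [ 0.474 -0.258  0.073]
   top post top n 72 [ 0.4736 -0.2663  0.0723] mid [ 0.4748 -0.2657  0.0748] rim c [ 0.4731 -0.2594] r 0.0537 zmax 0.0772
   side post top n 79 [ 0.4724 -0.263   0.0716] mid [ 0.4722 -0.2651  0.0727] rim c [ 0.4758 -0.2593] r 0.0531 zmax 0.0741
base guess [ 0.645 -0.143  0.05 ]
   top post top n 63 [ 0.6502 -0.1459  0.0501] mid [ 0.6506 -0.146   0.0506] rim c [ 0.6449 -0.144 ] r 0.0646 zmax 0.0544
   side post top n 73 [ 0.6462 -0.1425  0.0488] mid [ 0.6486 -0.144   0.0483] rim c [ 0.6473 -0.1434] r 0.0631 zmax 0.0513
finR guess [0.625 0.114 0.05 ]
   top post top n 47 [0.6291 0.1172 0.0499] mid [0.6287 0.1173 0.0511] rim c [0.625  0.1138] r 0.0295 zmax 0.0534
   side post top n 80 [0.6256 0.1222 0.0481] mid [0.6265 0.1209 0.0485] rim c [0.6268 0.12  ] r 0.0234 zmax 0.0505
finL guess [0.677 0.19  0.05 ]
   top post top n 50 [0.6822 0.1964 0.0487] mid [0.6838 0.1975 0.05  ] rim c [0.678  0.1912] r 0.029 zmax 0.0517
   side post top n 82 [0.6787 0.2013 0.0483] mid [0.6803 0.2002 0.0497] rim c [0.6766 0.1915] r 0.0291 zmax 0.0513
```

View pics/fin_top.png

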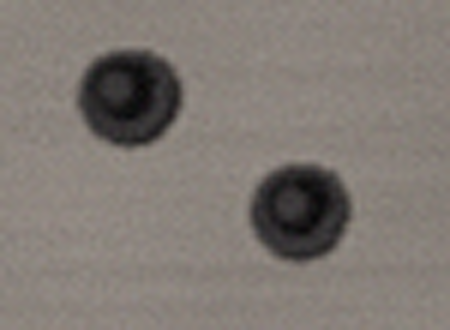

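```bash
cat >> h.py <<'E'
G={"large":(.448,.251,.075,.073),"medium":(.445,.011,.06,.073),"small":(.4748,-.2657,.045,.073),"base":(.6506,-.146,.055,.05),"finR":(.6287,.1173,.022,.05)}
def disc(W,x,y,r,lo,hi):
    # rim/disc points above table, circle fit, iterated
    c=np.array([x,y])
    for _ in range(4):
        d=np.hypot(W[...,0]-c[0],W[...,1]-c[1])
        p=W[(d<r+.012)&(W[...,2]>lo)&(W[...,2]<hi)][:,:2].astype(np.float32)
        h=cv2.convexHull(p)[:,0]
        c,rr=cv2.minEnclosingCircle(h); (e,ax,_a)=cv2.fitEllipse(h); c=np.array(c)
    return c,rr,np.array(e),np.array(ax)/2
E
python3 - <<'E'
from h import *
for f in("top","side"):
    c=dict(np.load(f+"0.npz"));W=world(c)
    for n,(x,y,r,H) in G.items():
        lo,hi=(.012,.03) if n in("large","medium","small") else ((.0045,.02) if n=="base" else (.008,.03))
        k=disc(W,x,y,r,lo,hi); print(f,n,*[np.round(a,4) for a in k])
        d=np.hypot(W[...,0]-x,W[...,1]-y); p=W[(d<.025)&(W[...,2]>H-.004)]
        print("     post top",p[:,:3].mean(0).round(4),len(p))
E
```

```text
top large [0.4476 0.2533] 0.0757 [0.4473 0.253 ] [0.0742 0.0748]
     post top [0.4474 0.2523 0.073 ] 61
top medium [0.4458 0.0118] 0.0609 [0.4447 0.0113] [0.0592 0.0596]
     post top [0.4447 0.012  0.0725] 62
top small [ 0.4749 -0.2676] 0.0454 [ 0.475  -0.2674] [0.044  0.0449]
     post top [ 0.4743 -0.2662  0.0732] 63
top base [ 0.6502 -0.1457] 0.0656 [ 0.6481 -0.1463] [0.0599 0.0655]
     post top [ 0.6499 -0.1463  0.051 ] 53
top finR [0.6345 0.1136] 0.0289 [0.635  0.1157] [0.0226 0.0286]
     post top [0.6292 0.1183 0.0505] 39
side large [0.445  0.2533] 0.0769 [0.4452 0.2536] [0.0745 0.0758]
     post top [0.444  0.2551 0.0721] 142
side medium [0.4422 0.0119] 0.0626 [0.4427 0.0122] [0.0593 0.0623]
     post top [0.442  0.0143 0.0723] 99
side small [ 0.4724 -0.2661] 0.0486 [ 0.473  -0.2659] [0.0444 0.0479]
     post top [ 0.4725 -0.2639  0.0721] 68
side base [ 0.6448 -0.1383] 0.0651 [ 0.6451 -0.1383] [0.0553 0.0663]
     post top [ 0.6469 -0.1434  0.0493] 64
side finR [0.627 0.121] 0.0233 [0.6269 0.1206] [0.0216 0.0231]
     post top [0.6258 0.1214 0.0487] 66
```

Both finials look alike, and (275,225) is the more right-hand of the two. I'll check the ground hidden by the arm once it has moved. Next I'll work out the moves to the large plate.

```bash
cat >> h.py <<'E'
from scipy.spatial.transform import Rotation as R
def st():
    o=robot.get_obs(); r=R.from_quat(o["tool_rot"]); m=r.as_matrix()
    print("t",round(o["time"],2),"p",o["position"].round(4),"yaw x",round(float(np.degrees(np.arctan2(m[1,0],m[0,0]))),2),"zaxis",m[:,2].round(4),"F",o["ft_force"].round(1),"M",o["moment"].round(2),"w",round(o["grip_width"],4),"q",o["q"].round(2))
    return o["position"],m
def to(*targets):
    p,m=st()
    for t in targets: print(t,"-> tool", (m.T@(np.array(t)-p)).round(4))
E
python3 -c "
from h import *
to((.46,-.3,.22),(.46,-.05,.2),(.4465,.2532,.14))"
```

```text
t 0.1 p [ 0.2076 -0.5888  0.2217] yaw x 19.41 zaxis [-3.0e-04  1.9e-03 -1.0e+00] F [ 0.4 -0.4  0.5] M [-0.02  0.08 -0.04] w 0.0869 q [-1.41  0.53  1.43 -0.    1.18 -0.18]
(0.46, -0.3, 0.22) -> tool [ 0.334  -0.1885  0.0022]
(0.46, -0.05, 0.2) -> tool [ 0.4171 -0.4243  0.0226]
(0.4465, 0.2532, 0.14) -> tool [ 0.5051 -0.7146  0.0832]
```

Emit:
{"op": "send_rows", "data": {
  "steps": [0.07,0.06,-0.034,0,0,0.07,0.11,-0.063,0,0,0.07,0.165,-0.094,0,0,0.07,0.22,-0.125,0,0,0.07,0.275,-0.156,0,0,0.07,0.334,-0.188,0,0,0.07,0.35,-0.24,0.005,0,0.07,0.367,-0.29,0.01,0],
  "force": 40
}}

```text
time: 1.1
position: [0.4576, -0.1909, 0.2118]
tool_rot: [0.986, 0.169, -0.0, -0.001]
ft_force: [0.9, 1.1, -0.1]
grip_width: 0.0697
```

```bash
python3 -c "
from h import *
to((.46,-.05,.2),(.4465,.2532,.14))"
```

```text
t 1.1 p [ 0.4576 -0.1909  0.2118] yaw x 19.47 zaxis [-8.0e-04  2.7e-03 -1.0e+00] F [ 0.9  1.1 -0.1] M [ 0.02 -0.02 -0.01] w 0.0697 q [-0.62  0.37  1.76  0.    1.01  0.61]
(0.46, -0.05, 0.2) -> tool [ 0.0493 -0.1319  0.0122]
(0.4465, 0.2532, 0.14) -> tool [ 0.1376 -0.4221  0.073 ]
```

Emit:
{"op": "send_rows", "data": {
  "steps": [0.07,0.02,-0.055,0,0,0.07,0.04,-0.11,0,0,0.07,0.06,-0.165,0,0,0.07,0.08,-0.22,0,0,0.07,0.1,-0.275,0.02,0,0.07,0.12,-0.33,0.05,0,0.07,0.13,-0.385,0.073,0,0.07,0.1376,-0.422,0.073,0]
}}

```text
time: 2.1
position: [0.4441, 0.2549, 0.1378]
tool_rot: [0.985, 0.17, -0.003, -0.001]
ft_force: [0.9, -0.2, 0.0]
grip_width: 0.0698
```

```bash
python3 - <<'E'
from h import *
to((.4465,.2532,.14),(.4465,.2532,.027))
for n in("top","side"):
    c=cams.camera(n); cv2.imwrite(f"pics/{n}1.png",c["color"][:,:,::-1]); np.savez(n+"1.npz",**c)
E
```

```text
t 2.1 p [0.4441 0.2549 0.1378] yaw x 19.58 zaxis [-0.0058  0.0012 -1.    ] F [ 0.9 -0.2  0. ] M [ 0.06  0.03 -0.01] w 0.0698 q [0.3  0.5  1.79 0.   0.85 1.53]
(0.4465, 0.2532, 0.14) -> tool [ 0.0017  0.0024 -0.0022]
(0.4465, 0.2532, 0.027) -> tool [0.0023 0.0027 0.1108]
```

View pics/top1.png

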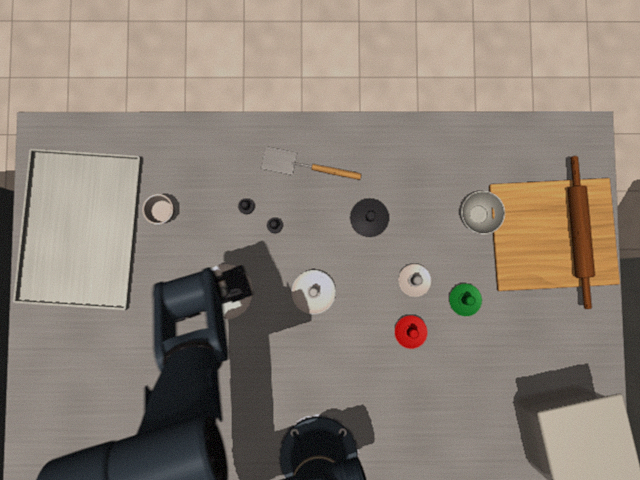

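View pics/side1.png

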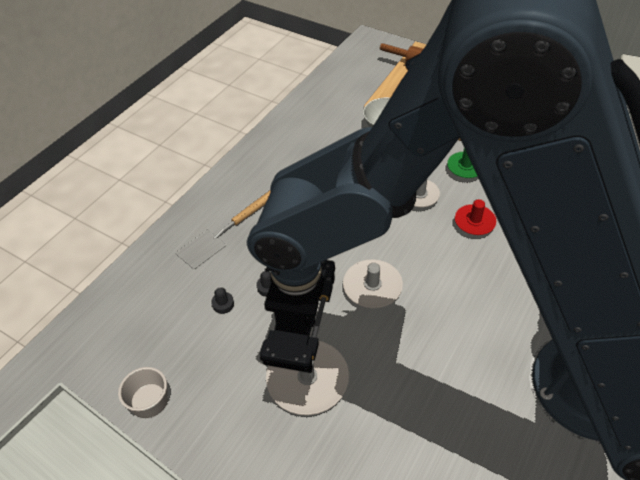

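With the arm away, no finial shows in the area it had hidden, so (275,225) is the one meant. The gripper hangs over the large plate, so I'll descend.

Emit:
{"op": "send_rows", "data": {
  "steps": [0.07,0.001,0.001,0.03,0,0.07,0.0022,0.0024,0.06,0,0.07,0.0023,0.0027,0.085,0,0.07,0.0023,0.0027,0.1,0,0.07,0.0023,0.0027,0.108,0,0.07,0.0023,0.0027,0.1105,0,0.07,0.0023,0.0027,0.1105,0]
}}

```text
time: 3.08
position: [0.4485, 0.2549, 0.0291]
tool_rot: [0.985, 0.172, -0.0, -0.002]
ft_force: [0.1, -0.8, -0.0]
grip_width: 0.0703
```

```bash
python3 - <<'E'
from h import *
to((.4465,.2532,.027))
E
```

```text
t 3.08 p [0.4485 0.2549 0.0291] yaw x 19.76 zaxis [-0.0011  0.0034 -1.    ] F [ 0.1 -0.8 -0. ] M [-0.02  0.04 -0.04] w 0.0703 q [0.3  0.7  1.85 0.01 0.59 1.52]
(0.4465, 0.2532, 0.027) -> tool [-0.0024  0.001   0.0021]
```

Emit:
{"op": "send_rows", "data": {
  "steps": [0.07,-0.0024,0.001,0.001,0,0.07,-0.0024,0.001,0.001,0,0.03,-0.0024,0.001,0.001,0,0.0,-0.0024,0.001,0.001,0,0.0,-0.0024,0.001,0.001,0,0.0,-0.0024,0.001,0.001,0,0.0,-0.0024,0.001,0.001,0,0.0,-0.0024,0.001,0.001,0]
}}

```text
time: 4.08
position: [0.4464, 0.2535, 0.0281]
tool_rot: [0.985, 0.171, -0.0, -0.002]
ft_force: [-0.5, 1.8, 0.0]
grip_width: 0.0252
```

```bash
python3 - <<'E'
from h import *
to((.4465,.2532,.12),(.649,-.1455,.13))
E
```

```text
t 4.08 p [0.4464 0.2535 0.0281] yaw x 19.75 zaxis [-0.0012  0.0038 -1.    ] F [-0.5  1.8  0. ] M [0.33 0.06 0.01] w 0.0252 q [0.3  0.7  1.85 0.01 0.59 1.52]
(0.4465, 0.2532, 0.12) -> tool [-0.     -0.0001 -0.0919]
(0.649, -0.1455, 0.13) -> tool [ 0.0559  0.4435 -0.1037]
```

Emit:
{"op": "send_rows", "data": {
  "steps": [0,0,0,-0.02,0,0,0,0,-0.05,0,0,0,0,-0.085,0,0,0,0.01,-0.112,0,0,0.004,0.03,-0.112,0,0,0.008,0.06,-0.112,0,0,0.013,0.1,-0.112,0,0,0.018,0.14,-0.112,0]
}}

```text
time: 5.08
position: [0.5102, 0.1263, 0.1387]
tool_rot: [0.985, 0.172, -0.001, -0.002]
ft_force: [-0.0, 0.1, -4.9]
grip_width: 0.0249
```

Emit:
{"op": "send_rows", "data": {
  "steps": [0,0.006,0.05,0,0,0,0.013,0.1,0,0,0,0.019,0.15,0,0,0,0.025,0.2,0,0,0,0.03,0.24,0,0,0,0.034,0.27,0,0,0,0.037,0.29,0,0,0,0.037,0.297,0,0]
}}

```text
time: 6.08
position: [0.6452, -0.1413, 0.1363]
tool_rot: [0.985, 0.171, -0.002, -0.002]
ft_force: [0.0, -0.7, -3.9]
grip_width: 0.0249
```

```bash
python3 - <<'E'
from h import *
to((.649,-.1455,.13))
for n in("top","side"):
    c=cams.camera(n); cv2.imwrite(f"pics/{n}2.png",c["color"][:,:,::-1]); np.savez(n+"2.npz",**c)
E
```

```text
t 6.08 p [ 0.6452 -0.1413  0.1363] yaw x 19.74 zaxis [-0.005   0.0042 -1.    ] F [ 0.  -0.7 -3.9] M [ 0.02  0.04 -0.03] w 0.0249 q [-0.39  0.68  1.41  0.    1.06  0.84]
(0.649, -0.1455, 0.13) -> tool [0.0022 0.0053 0.0063]
```

View pics/top2.png

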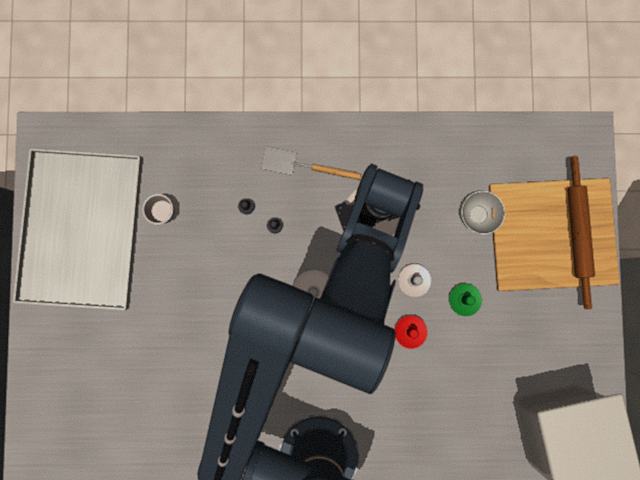

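View pics/side2.png

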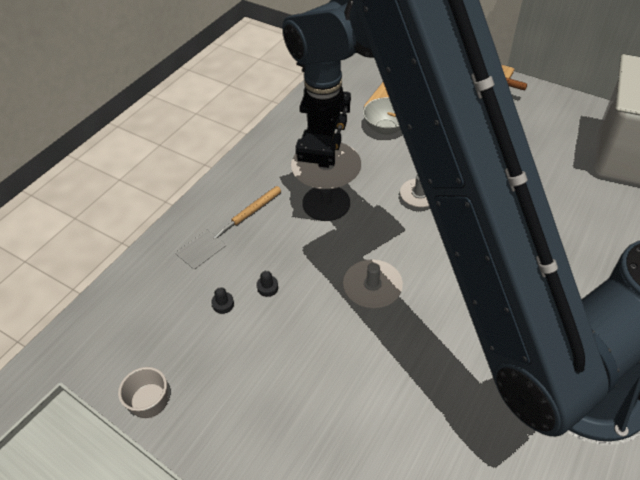

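The plate is held above the foot and looks about level. I'll check its tilt and centre in the side depth, then go down.

```bash
cat >> h.py <<'E'
def held(W,p,zb,r):
    # held plate: points near expected plate height around TCP p
    d=np.hypot(W[...,0]-p[0],W[...,1]-p[1])
    P=W[(d<r+.012)&(d>.0)&(W[...,2]>zb+.008)&(W[...,2]<zb+.03)]
    c,rr=cv2.minEnclosingCircle(cv2.convexHull(P[:,:2].astype(np.float32)))
    Q=P[(np.hypot(P[:,0]-c[0],P[:,1]-c[1])<r-.015)]
    A=np.c_[Q[:,:2]-np.array(c),np.ones(len(Q))]; k=np.linalg.lstsq(A,Q[:,2],rcond=None)[0]
    k=np.linalg.lstsq(A[abs(A@k-Q[:,2])<.003],Q[abs(A@k-Q[:,2])<.003][:,2],rcond=None)[0]
    print("held n",len(P),"c",np.round(c,4),"r",round(rr,4),"slope deg",np.degrees(k[:2]).round(2),"z",k[2].round(4))
E
python3 - <<'E'
from h import *
W=world(dict(np.load("side2.npz"))); held(W,(.6452,-.1413),.1363-.0274,.075)
c=dict(np.load("side2.npz"));im=c["color"][110:240,260:400,::-1]
cv2.imwrite("pics/s2c.png",cv2.resize(im,None,fx=5,fy=4.5))
E
```

```text
held n 1819 c [ 0.6404 -0.1421] r 0.0782 slope deg [-0.18  0.07] z 0.1266
```

View pics/s2c.png

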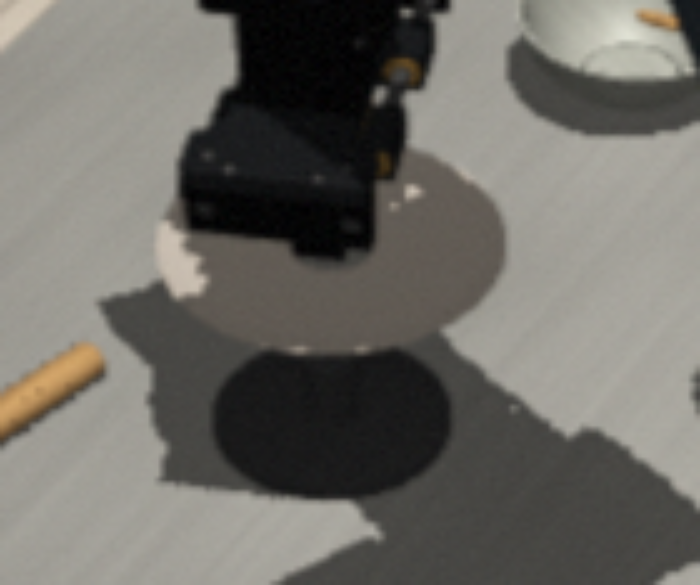

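Emit:
{"op": "send_rows", "data": {
  "steps": [0,0.0022,0.0053,0,0,0,0.0022,0.0053,0.015,0,0,0.0022,0.0053,0.03,0,0,0.0022,0.0053,0.042,0,0,0.0022,0.0053,0.05,0,0,0.0022,0.0053,0.05,0]
}}

```text
time: 6.92
position: [0.6478, -0.1442, 0.0854]
tool_rot: [0.985, 0.172, -0.003, -0.003]
ft_force: [-0.2, 0.1, -3.9]
grip_width: 0.0251
```

```bash
python3 - <<'E'
from h import *
to((.649,-.1455,.0661))
c=cams.camera("side");np.savez("side3.npz",**c)
im=c["color"][110:240,260:400,::-1]
cv2.imwrite("pics/s3c.png",cv2.resize(im,None,fx=5,fy=4.5))
E
```

```text
t 6.92 p [ 0.6478 -0.1442  0.0854] yaw x 19.77 zaxis [-0.0071  0.0051 -1.    ] F [-0.2  0.1 -3.9] M [-0.01 -0.06  0.01] w 0.0251 q [-0.39  0.74  1.43  0.    0.98  0.84]
(0.649, -0.1455, 0.0661) -> tool [0.0008 0.0017 0.0193]
```

View pics/s3c.png

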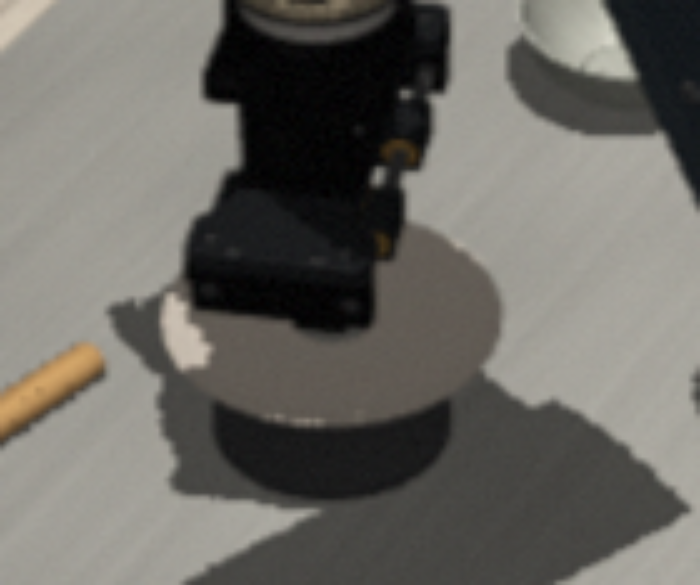

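```bash
cat >> h.py <<'E'
def rimext(c,x,y,z,r):
    a=np.linspace(0,2*np.pi,200); P=np.array([proj(c,(x+r*np.cos(t),y+r*np.sin(t),z)) for t in a])
    return "L %.1f R %.1f T %.1f B %.1f"%(P[:,0].min(),P[:,0].max(),P[:,1].min(),P[:,1].max())
E
python3 - <<'E'
from h import *
c=dict(np.load("side3.npz"))
print(rimext(c,.6478,-.1442,.078,.075), "obs L292 R360.4 B204.9")
print(rimext(c,.649,-.1455,.0055,.055), "base obs L302.5 R350.3 B220.5")
c0=dict(np.load("side0.npz"));print(rimext(c0,.4464,.2535,.021,.075), rimext(c0,.649,-.1455,.0055,.055))
im=c0["color"][:,:,::-1];a=im[335:420,260:355];b=im[180:225,295:360]
cv2.imwrite("pics/a.png",cv2.resize(a,None,fx=6,fy=6));cv2.imwrite("pics/b.png",cv2.resize(b,None,fx=8,fy=8))
E
```

```text
L 291.0 R 359.3 T 155.7 B 203.5 obs L292 R360.4 B204.9
L 301.6 R 349.8 T 184.1 B 218.9 base obs L302.5 R350.3 B220.5
L 264.7 R 347.8 T 338.2 B 413.4 L 301.6 R 349.8 T 184.1 B 218.9
```

View pics/a.png

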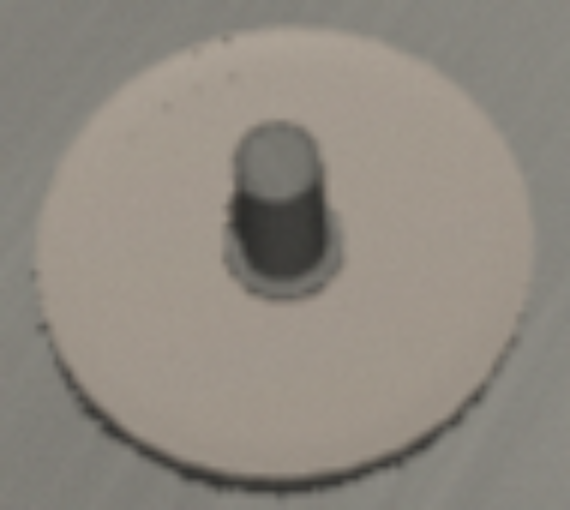

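View pics/b.png

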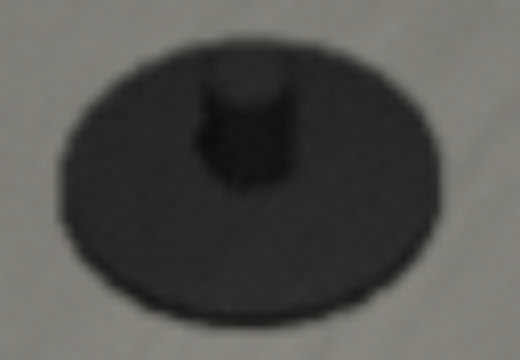

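In the image, the held plate and the foot both sit about +1, +1.5 px from my projections. Their relative position therefore agrees to about 1 mm, and I'll lower the plate.

Emit:
{"op": "send_rows", "data": {
  "steps": [0,0.0008,0.0017,0,0,0,0.0008,0.0017,0.004,0,0,0.0008,0.0017,0.008,0,0,0.0008,0.0017,0.012,0,0,0.0008,0.0017,0.015,0,0,0.0008,0.0017,0.0165,0,0,0.0008,0.0017,0.0165,0]
}}

```text
time: 7.85
position: [0.6495, -0.1457, 0.0695]
tool_rot: [0.985, 0.172, -0.003, -0.003]
ft_force: [-0.3, 0.0, -4.6]
grip_width: 0.025
```

```bash
python3 - <<'E'
from h import *
to((.649,-.1455,.0661))
E
```

```text
t 7.85 p [ 0.6495 -0.1457  0.0695] yaw x 19.77 zaxis [-0.0059  0.0046 -1.    ] F [-0.3  0.  -4.6] M [ 0.01 -0.05 -0.04] w 0.025 q [-0.39  0.77  1.43  0.    0.95  0.84]
(0.649, -0.1455, 0.0661) -> tool [-0.0004 -0.0004  0.0034]
```

The ring is over the post with no contact. I'll ease down to seat it.

Emit:
{"op": "send_rows", "data": {
  "steps": [0,0,0,0.001,0,0,0,0,0.002,0,0,0,0,0.003,0,0,0,0,0.0035,0,0,0,0,0.0035,0]
}}

```text
time: 8.48
position: [0.6495, -0.1457, 0.0661]
tool_rot: [0.985, 0.172, -0.003, -0.003]
ft_force: [-0.2, -0.9, -4.2]
grip_width: 0.0251
```

Emit:
{"op": "send_rows", "data": {
  "steps": [0,0,0,0.0005,0,0,0,0,0.001,0,0,0,0,0.0015,0,0,0,0,0.0015,0]
}}

```text
time: 8.98
position: [0.6496, -0.1456, 0.066]
tool_rot: [0.985, 0.172, -0.002, -0.003]
ft_force: [-3.2, 1.2, 5.2]
grip_width: 0.025
```

It made contact at z=0.066, as expected for seated. Releasing and lifting.

Emit:
{"op": "send_rows", "data": {
  "steps": [0.03,0,0,0,0,0.06,0,0,0,0,0.07,0,0,0,0,0.07,0,0,-0.01,0,0.07,0,0,-0.04,0,0.07,0,0,-0.08,0,0.07,0,0,-0.13,0,0.07,0,0,-0.15,0]
}}

```text
time: 9.98
position: [0.6523, -0.147, 0.2207]
tool_rot: [0.985, 0.172, 0.001, -0.001]
ft_force: [0.6, 0.3, 0.3]
grip_width: 0.0699
```

```bash
python3 - <<'E'
from h import *
to((.444,.012,.14),(.5,0.05,.2))
for n in("top","side"):
    c=cams.camera(n); np.savez(n+"4.npz",**c)
    W=world(c); held(W,(.649,-.1455),.038,.075)
    d=np.hypot(W[...,0]-.649,W[...,1]+.1455)
    P=W[(d<.025)&(W[...,2]>.105)&(W[...,2]<.118)]; print(len(P),P.mean(0) if len(P) else '')
im=c["color"][130:240,260:400,::-1]
cv2.imwrite("pics/s4c.png",cv2.resize(im,None,fx=5,fy=5))
E
```

```text
t 9.97 p [ 0.6523 -0.147   0.2207] yaw x 19.78 zaxis [ 0.0013  0.0016 -1.    ] F [0.6 0.3 0.3] M [-0.05  0.   -0.02] w 0.0699 q [-0.39  0.59  1.32  0.    1.23  0.84]
(0.444, 0.012, 0.14) -> tool [-0.1424 -0.2201  0.0806]
(0.5, 0.05, 0.2) -> tool [-0.0767 -0.2369  0.0208]
held n 445 c [ 0.6454 -0.1482] r 0.0746 slope deg [0.91 1.32] z 0.0576
0 
held n 2314 c [ 0.6477 -0.1464] r 0.0774 slope deg [-0.03  0.02] z 0.0563
82 [ 0.64648199 -0.14278292  0.10980546]
```

View pics/s4c.png

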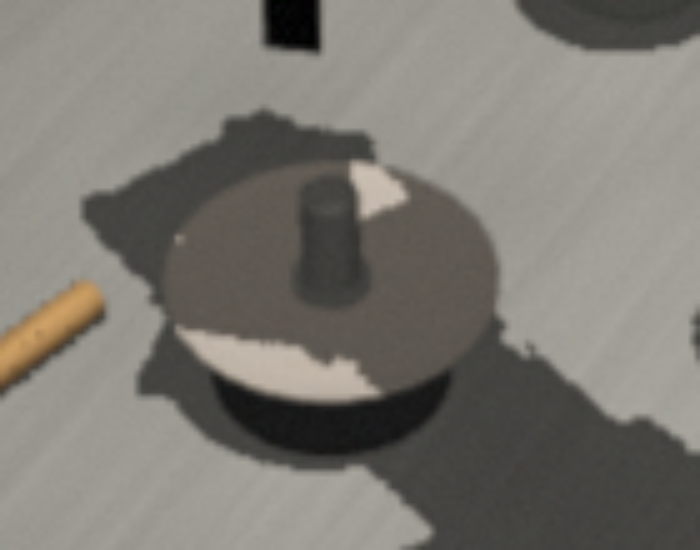

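The large plate sits level at (320,187) in the side view, with its plate surface at 56 mm and post top at about 110 mm. Next is the medium plate.

Emit:
{"op": "send_rows", "data": {
  "steps": [0.07,-0.02,-0.03,0,0,0.07,-0.05,-0.075,0,0,0.07,-0.08,-0.12,0,0,0.07,-0.105,-0.165,0.02,0,0.07,-0.125,-0.195,0.05,0,0.07,-0.138,-0.213,0.07,0,0.07,-0.1424,-0.22,0.08,0,0.07,-0.1424,-0.22,0.08,0]
}}

```text
time: 11.08
position: [0.444, 0.0119, 0.1394]
tool_rot: [0.985, 0.172, 0.0, -0.001]
ft_force: [0.0, 0.0, 0.9]
grip_width: 0.0698
```

```bash
python3 -c "
from h import *
to((.444,.012,.028))"
```

```text
t 11.07 p [0.444  0.0119 0.1394] yaw x 19.8 zaxis [ 5.0e-04  1.6e-03 -1.0e+00] F [0.  0.  0.9] M [ 0.01 -0.01 -0.02] w 0.0698 q [-0.23  0.43  1.96  0.    0.75  1.  ]
(0.444, 0.012, 0.028) -> tool [-0.000e+00  1.000e-04  1.114e-01]
```

Emit:
{"op": "send_rows", "data": {
  "steps": [0.07,0,0,0.03,0,0.07,0,0,0.06,0,0.07,0,0,0.085,0,0.07,0,0,0.1,0,0.07,0,0,0.108,0,0.07,0,0,0.111,0,0.07,0,0,0.111,0]
}}

```text
time: 11.95
position: [0.4447, 0.0118, 0.0287]
tool_rot: [0.985, 0.172, 0.001, -0.0]
ft_force: [0.0, 0.2, 0.5]
grip_width: 0.0699
```

```bash
python3 -c "
from h import *
to((.444,.012,.028))"
```

```text
t 11.95 p [0.4447 0.0118 0.0287] yaw x 19.79 zaxis [ 0.0017  0.0013 -1.    ] F [0.  0.2 0.5] M [ 0.   -0.03  0.01] w 0.0699 q [-0.23  0.67  2.03  0.    0.45  1.  ]
(0.444, 0.012, 0.028) -> tool [-0.0006 -0.0004  0.0007]
```

Emit:
{"op": "send_rows", "data": {
  "steps": [0.04,-0.0006,-0.0004,0.0007,0,0.0,-0.0006,-0.0004,0.0007,0,0.0,-0.0006,-0.0004,0.0007,0,0,-0.0006,-0.0004,0.0007,0,0,-0.0006,-0.0004,0.0007,0,0,-0.0006,-0.0004,0.0007,0]
}}

```text
time: 12.7
position: [0.4438, 0.0122, 0.028]
tool_rot: [0.985, 0.172, 0.001, -0.001]
ft_force: [0.5, 0.0, -0.2]
grip_width: 0.0253
```

```bash
python3 -c "
from h import *
to((.444,.012,.20),(.649,-.1455,.2))"
```

```text
t 12.7 p [0.4438 0.0122 0.028 ] yaw x 19.79 zaxis [ 0.0013  0.0015 -1.    ] F [ 0.5  0.  -0.2] M [0.07 0.03 0.01] w 0.0253 q [-0.23  0.67  2.03  0.    0.44  1.  ]
(0.444, 0.012, 0.2) -> tool [ 0.0004  0.     -0.172 ]
(0.649, -0.1455, 0.2) -> tool [ 0.14    0.2176 -0.172 ]
```

Emit:
{"op": "send_rows", "data": {
  "steps": [0,0,0,-0.02,0,0,0,0,-0.06,0,0,0,0,-0.1,0,0,0,0,-0.135,0,0,0.01,0.015,-0.15,0,0,0.03,0.045,-0.15,0,0,0.055,0.085,-0.15,0,0,0.08,0.125,-0.15,0]
}}

```text
time: 13.7
position: [0.5614, -0.0791, 0.1774]
tool_rot: [0.985, 0.172, 0.0, -0.001]
ft_force: [-0.1, 0.0, -3.1]
grip_width: 0.025
```

```bash
python3 -c "
from h import *
to((.649,-.1455,.16))"
```

```text
t 13.7 p [ 0.5614 -0.0791  0.1774] yaw x 19.8 zaxis [-3.0e-04  2.1e-03 -1.0e+00] F [-0.1  0.  -3.1] M [-0.02 -0.01 -0.01] w 0.025 q [-0.34  0.51  1.63  0.    1.01  0.89]
(0.649, -0.1455, 0.16) -> tool [0.0599 0.0922 0.0172]
```

Emit:
{"op": "send_rows", "data": {
  "steps": [0,0.02,0.03,0,0,0,0.04,0.06,0,0,0,0.053,0.08,0,0,0,0.0599,0.09,0,0,0,0.0599,0.0922,0.01,0,0,0.0599,0.0922,0.0172,0,0,0.0599,0.0922,0.0172,0]
}}

```text
time: 14.58
position: [0.6472, -0.1444, 0.1586]
tool_rot: [0.985, 0.172, -0.002, -0.002]
ft_force: [-0.0, 0.1, -1.5]
grip_width: 0.0256
```

```bash
python3 - <<'E'
from h import *
to((.649,-.1455,.145))
c=cams.camera("side");np.savez("side5.npz",**c)
p=robot.get_obs()["position"]
print("medium rim",rimext(c,p[0],p[1],p[2]-.028+.021,.06)); print("large rim",rimext(c,.649,-.1455,.059,.075))
held(world(c),p,p[2]-.028,.06)
im=c["color"][90:230,260:400,::-1]
cv2.imwrite("pics/s5c.png",cv2.resize(im,None,fx=4,fy=4))
E
```

```text
t 14.57 p [ 0.6472 -0.1444  0.1586] yaw x 19.83 zaxis [-0.004   0.0037 -1.    ] F [-0.   0.1 -1.5] M [-0.02 -0.03  0.06] w 0.0256 q [-0.39  0.65  1.39  0.    1.11  0.84]
(0.649, -0.1455, 0.145) -> tool [0.0013 0.0017 0.0136]
medium rim L 295.9 R 352.9 T 134.5 B 172.9
large rim L 291.4 R 359.0 T 161.3 B 209.1
held n 1142 c [ 0.6425 -0.1439] r 0.0627 slope deg [-0.49  0.34] z 0.1489
```

View pics/s5c.png

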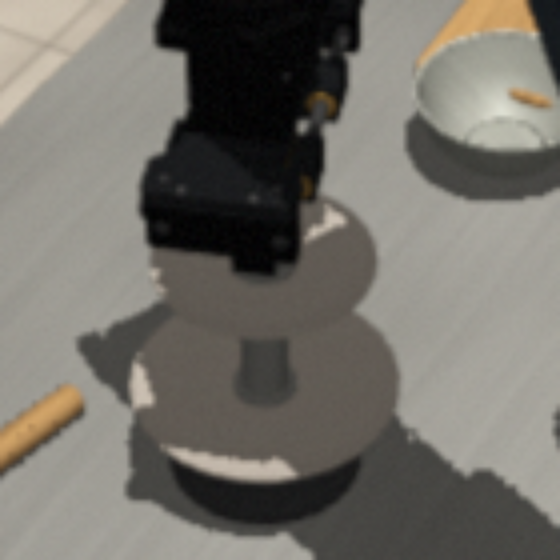

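The two rim offsets agree to under 1 px, about 1.5 mm, so I'll lower it.

Emit:
{"op": "send_rows", "data": {
  "steps": [0,0.0013,0.0017,0,0,0,0.0013,0.0017,0.005,0,0,0.0013,0.0017,0.01,0,0,0.0013,0.0017,0.015,0,0,0.0013,0.0017,0.02,0,0,0.0013,0.0017,0.025,0,0,0.0013,0.0017,0.027,0,0,0.0013,0.0017,0.027,0]
}}

```text
time: 15.62
position: [0.6496, -0.1457, 0.1321]
tool_rot: [0.985, 0.172, -0.001, -0.002]
ft_force: [-0.0, -0.0, -2.6]
grip_width: 0.0249
```

```bash
python3 -c "
from h import *
to((.649,-.1455,.127))"
```

```text
t 15.62 p [ 0.6496 -0.1457  0.1321] yaw x 19.83 zaxis [-0.0026  0.0031 -1.    ] F [-0.  -0.  -2.6] M [-0.01 -0.02 -0.02] w 0.0249 q [-0.39  0.69  1.4   0.    1.06  0.83]
(0.649, -0.1455, 0.127) -> tool [-0.0005 -0.0004  0.0051]
```

Emit:
{"op": "send_rows", "data": {
  "steps": [0,0,0,0.0015,0,0,0,0,0.003,0,0,0,0,0.004,0,0,0,0,0.005,0,0,0,0,0.0055,0,0,0,0,0.006,0,0,0,0,0.006,0]
}}

```text
time: 16.5
position: [0.6499, -0.1459, 0.1269]
tool_rot: [0.985, 0.172, -0.001, -0.001]
ft_force: [-0.8, -0.9, 2.3]
grip_width: 0.025
```

Emit:
{"op": "send_rows", "data": {
  "steps": [0.03,0,0,0,0,0.06,0,0,0,0,0.07,0,0,0,0,0.07,0,0,-0.01,0,0.07,0,0,-0.04,0,0.07,0,0,-0.08,0,0.07,0,0,-0.1,0,0.07,0,0,-0.1,0]
}}

```text
time: 17.5
position: [0.6515, -0.1466, 0.2298]
tool_rot: [0.985, 0.172, 0.002, 0.0]
ft_force: [1.6, 0.1, -0.0]
grip_width: 0.07
```

```bash
python3 - <<'E'
from h import *
to((.5,-.25,.2),(.474,-.2665,.14))
c=cams.camera("side"); np.savez("side6.npz",**c); W=world(c); held(W,(.648,-.144),.099,.06);held(W,(.648,-.144),.038,.075)
d=np.hypot(W[...,0]-.649,W[...,1]+.1455)
P=W[(d<.02)&(W[...,2]>.166)&(W[...,2]<.178)]; print(len(P),P.mean(0) if len(P) else '')
im=c["color"][90:230,260:400,::-1]
cv2.imwrite("pics/s6c.png",cv2.resize(im,None,fx=4,fy=4))
E
```

```text
t 17.5 p [ 0.6515 -0.1466  0.2298] yaw x 19.84 zaxis [ 3.7e-03  5.0e-04 -1.0e+00] F [ 1.6  0.1 -0. ] M [-0.03  0.03 -0.06] w 0.07 q [-0.39  0.58  1.31  0.    1.25  0.83]
(0.5, -0.25, 0.2) -> tool [-0.1777  0.0458  0.0292]
(0.474, -0.2665, 0.14) -> tool [-0.208   0.0524  0.0891]
held n 1484 c [ 0.6469 -0.1457] r 0.0629 slope deg [ 0.05 -0.44] z 0.1174
held n 1656 c [ 0.6462 -0.1437] r 0.0769 slope deg [0.05 0.1 ] z 0.0562
87 [ 0.64682879 -0.14328308  0.17049087]
```

View pics/s6c.png

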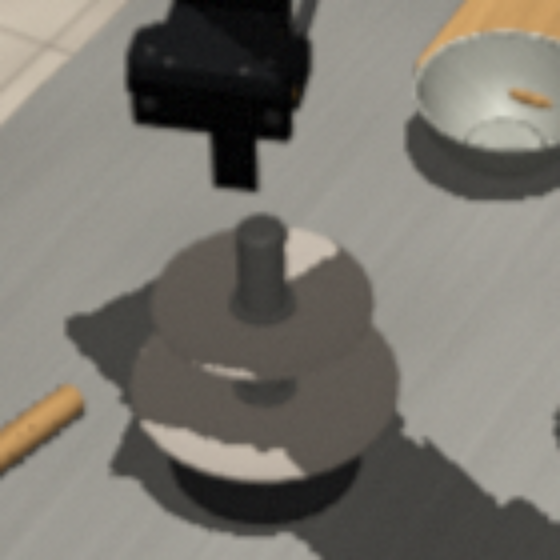

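The medium plate sits level, with its surface at 117 mm and post top at about 171 mm. There are three small-tier shapes in the top view: white (415,280), green (465,299) and red (411,332). Only the white one fits, so I'll confirm it in a crop.

```bash
python3 - <<'E'
from h import *
c=dict(np.load("top1.npz")); cv2.imwrite("pics/small.png",cv2.resize(c["color"][255:355,385:490,::-1],None,fx=5,fy=5))
for n,u in(("w",(415,280)),("g",(465,299)),("r",(411,332))): print(n,ray(c,*u,.06).round(3))
E
```

```text
w [ 0.474 -0.261  0.06 ]
g [ 0.422 -0.393  0.06 ]
r [ 0.336 -0.247  0.06 ]
```

View pics/small.png

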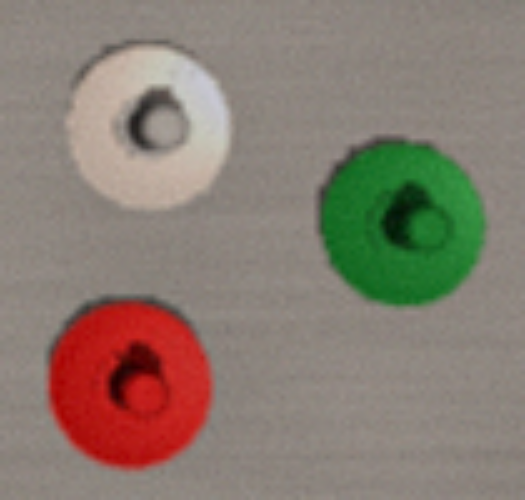

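The crop shows the white plate at top left, clear of the green and red ones. Moving to it.

Emit:
{"op": "send_rows", "data": {
  "steps": [0.06,-0.03,0.008,0,0,0.06,-0.075,0.019,0,0,0.06,-0.12,0.03,0,0,0.06,-0.16,0.04,0.02,0,0.06,-0.19,0.048,0.05,0,0.06,-0.204,0.052,0.075,0,0.06,-0.208,0.0524,0.089,0,0.06,-0.208,0.0524,0.089,0]
}}

```text
time: 18.55
position: [0.4718, -0.2652, 0.1372]
tool_rot: [0.985, 0.172, -0.001, -0.002]
ft_force: [-0.3, 0.2, 0.2]
grip_width: 0.06
```

```bash
python3 -c "
from h import *
to((.474,-.2665,.028))"
```

```text
t 18.55 p [ 0.4718 -0.2652  0.1372] yaw x 19.81 zaxis [-0.0023  0.0043 -1.    ] F [-0.3  0.2  0.2] M [ 0.01 -0.02 -0.01] w 0.06 q [-0.72  0.54  1.72  0.    0.89  0.5 ]
(0.474, -0.2665, 0.028) -> tool [0.0017 0.0025 0.1092]
```

Emit:
{"op": "send_rows", "data": {
  "steps": [0.06,0.0017,0.0025,0.03,0,0.06,0.0017,0.0025,0.06,0,0.06,0.0017,0.0025,0.085,0,0.06,0.0017,0.0025,0.1,0,0.06,0.0017,0.0025,0.106,0,0.06,0.0017,0.0025,0.109,0,0.06,0.0017,0.0025,0.109,0]
}}

```text
time: 19.42
position: [0.4744, -0.2667, 0.0287]
tool_rot: [0.985, 0.172, -0.0, -0.002]
ft_force: [-0.0, -0.1, 0.0]
grip_width: 0.0601
```

```bash
python3 -c "
from h import *
to((.474,-.2665,.028))"
```

```text
t 19.43 p [ 0.4744 -0.2667  0.0287] yaw x 19.82 zaxis [-0.0014  0.0036 -1.    ] F [-0.  -0.1  0. ] M [ 0.04 -0.02  0.03] w 0.0601 q [-0.72  0.72  1.77  0.    0.65  0.5 ]
(0.474, -0.2665, 0.028) -> tool [-0.0003 -0.0003  0.0007]
```

Emit:
{"op": "send_rows", "data": {
  "steps": [0.03,-0.0003,-0.0003,0.0007,0,0.0,-0.0003,-0.0003,0.0007,0,0.0,-0.0003,-0.0003,0.0007,0,0,-0.0003,-0.0003,0.0007,0,0,-0.0003,-0.0003,0.0007,0,0,-0.0003,-0.0003,0.0007,0]
}}

```text
time: 20.18
position: [0.4739, -0.2664, 0.0281]
tool_rot: [0.985, 0.172, -0.0, -0.002]
ft_force: [-0.2, 1.0, 1.5]
grip_width: 0.025
```

```bash
python3 -c "
from h import *
to((.474,-.2665,.25),(.649,-.1455,.25))"
```

```text
t 20.18 p [ 0.4739 -0.2664  0.0281] yaw x 19.82 zaxis [-0.0016  0.0038 -1.    ] F [-0.2  1.   1.5] M [ 0.03 -0.   -0.01] w 0.025 q [-0.72  0.72  1.77  0.    0.65  0.5 ]
(0.474, -0.2665, 0.25) -> tool [-0.     -0.0008 -0.2219]
(0.649, -0.1455, 0.25) -> tool [ 0.2056 -0.0553 -0.2218]
```

Emit:
{"op": "send_rows", "data": {
  "steps": [0,0,0,-0.02,0,0,0,0,-0.06,0,0,0,0,-0.11,0,0,0,0,-0.16,0,0,0,0,-0.2,0,0,0.01,-0.003,-0.212,0,0,0.04,-0.011,-0.212,0,0,0.08,-0.022,-0.212,0]
}}

```text
time: 21.18
position: [0.5419, -0.2185, 0.2385]
tool_rot: [0.985, 0.171, -0.002, -0.003]
ft_force: [-0.4, 1.0, -1.0]
grip_width: 0.0248
```

```bash
python3 -c "
from h import *
to((.649,-.1455,.23))"
```

```text
t 21.18 p [ 0.5419 -0.2185  0.2385] yaw x 19.72 zaxis [-0.0042  0.0054 -1.    ] F [-0.4  1.  -1. ] M [-0.03 -0.02  0.02] w 0.0248 q [-0.58  0.46  1.51  0.    1.18  0.65]
(0.649, -0.1455, 0.23) -> tool [ 0.1254 -0.0325  0.0084]
```

Emit:
{"op": "send_rows", "data": {
  "steps": [0,0.04,-0.01,0,0,0,0.075,-0.02,0,0,0,0.105,-0.027,0,0,0,0.12,-0.031,0,0,0,0.1254,-0.0325,0.004,0,0,0.1254,-0.0325,0.0084,0,0,0.1254,-0.0325,0.0084,0]
}}

```text
time: 22.05
position: [0.6477, -0.1461, 0.2292]
tool_rot: [0.985, 0.171, -0.003, -0.003]
ft_force: [0.7, -0.1, -1.5]
grip_width: 0.0253
```

```bash
python3 - <<'E'
from h import *
to((.649,-.1455,.195))
c=cams.camera("side");np.savez("side7.npz",**c)
p=robot.get_obs()["position"]
print("small rim",rimext(c,p[0],p[1],p[2]-.028+.021,.045)); print("medium rim",rimext(c,.649,-.1455,.12,.06))
held(world(c),p,p[2]-.028,.045)
im=c["color"][60:210,260:400,::-1]
cv2.imwrite("pics/s7c.png",cv2.resize(im,None,fx=4,fy=4))
E
```

```text
t 22.05 p [ 0.6477 -0.1461  0.2292] yaw x 19.66 zaxis [-0.0064  0.0059 -1.    ] F [ 0.7 -0.1 -1.5] M [-0.03 -0.06 -0.04] w 0.0253 q [-0.39  0.58  1.31  0.    1.26  0.84]
(0.649, -0.1455, 0.195) -> tool [0.0016 0.0002 0.0342]
small rim L 301.6 R 346.2 T 112.4 B 141.2
medium rim L 296.5 R 352.5 T 145.5 B 183.8
held n 692 c [ 0.6456 -0.1458] r 0.0466 slope deg [-1.23  0.36] z 0.2198
```

View pics/s7c.png

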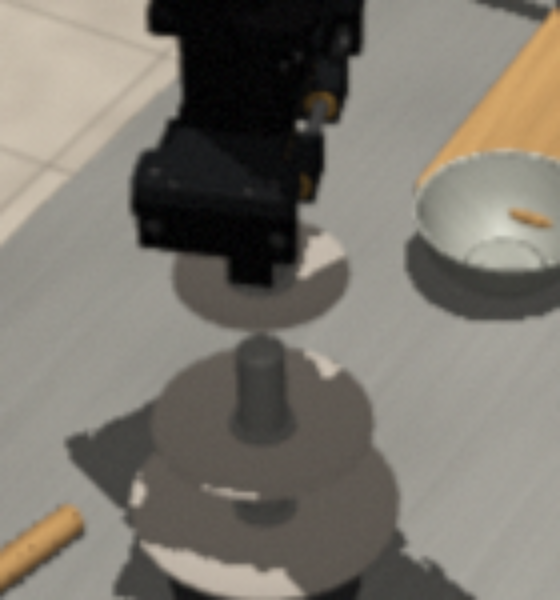

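Rim offsets agree again (+1.3 px for each), so I'll lower it.

Emit:
{"op": "send_rows", "data": {
  "steps": [0,0.0016,0.0002,0.006,0,0,0.0016,0.0002,0.014,0,0,0.0016,0.0002,0.021,0,0,0.0016,0.0002,0.026,0,0,0.0016,0.0002,0.031,0,0,0.0016,0.0002,0.035,0,0,0.0016,0.0002,0.037,0,0,0.0016,0.0002,0.037,0]
}}

```text
time: 23.1
position: [0.6494, -0.1456, 0.1926]
tool_rot: [0.985, 0.171, -0.002, -0.003]
ft_force: [0.3, 0.4, -0.7]
grip_width: 0.0248
```

```bash
python3 -c "
from h import *
to((.649,-.1455,.188))"
```

```text
t 23.1 p [ 0.6494 -0.1456  0.1926] yaw x 19.66 zaxis [-0.0055  0.0057 -1.    ] F [ 0.3  0.4 -0.7] M [ 0.01  0.07 -0.01] w 0.0248 q [-0.39  0.62  1.35  0.    1.18  0.84]
(0.649, -0.1455, 0.188) -> tool [-0.0003 -0.0002  0.0046]
```

Emit:
{"op": "send_rows", "data": {
  "steps": [0,0,0,0.0015,0,0,0,0,0.003,0,0,0,0,0.004,0,0,0,0,0.0045,0,0,0,0,0.005,0,0,0,0,0.0055,0,0,0,0,0.0055,0]
}}

```text
time: 23.98
position: [0.6498, -0.1458, 0.1879]
tool_rot: [0.985, 0.171, -0.002, -0.003]
ft_force: [-0.9, -0.5, 3.5]
grip_width: 0.0247
```

Contact at 0.188, as expected for seated. Releasing.

Emit:
{"op": "send_rows", "data": {
  "steps": [0.03,0,0,0,0,0.06,0,0,0,0,0.07,0,0,0,0,0.07,0,0,-0.01,0,0.07,0,0,-0.04,0,0.07,0,0,-0.08,0,0.07,0,0,-0.09,0,0.07,0,0,-0.09,0]
}}

```text
time: 24.98
position: [0.6503, -0.1463, 0.2787]
tool_rot: [0.985, 0.171, -0.001, -0.002]
ft_force: [-0.1, 0.8, -0.9]
grip_width: 0.0696
```

```bash
python3 - <<'E'
from h import *
to((.628,.119,.2),(.628,.119,.1))
c=cams.camera("side"); np.savez("side8.npz",**c); W=world(c); held(W,(.648,-.144),.160,.045);held(W,(.648,-.144),.099,.06)
d=np.hypot(W[...,0]-.649,W[...,1]+.1455)
P=W[(d<.02)&(W[...,2]>.227)&(W[...,2]<.239)]; print(len(P),P.mean(0) if len(P) else '')
for (x,y) in ((.628,.119),):
    d=np.hypot(W[...,0]-x,W[...,1]-y); P=W[(d<.025)&(W[...,2]>.046)]; print("fin",P.mean(0))
im=c["color"][60:210,260:400,::-1]
cv2.imwrite("pics/s8c.png",cv2.resize(im,None,fx=4,fy=4))
E
```

```text
t 24.98 p [ 0.6503 -0.1463  0.2787] yaw x 19.66 zaxis [-0.0027  0.0044 -1.    ] F [-0.1  0.8 -0.9] M [ 0.04 -0.02  0.01] w 0.0696 q [-0.39  0.54  1.25  0.    1.36  0.84]
(0.628, 0.119, 0.2) -> tool [ 0.0683 -0.2569  0.0799]
(0.628, 0.119, 0.1) -> tool [ 0.0684 -0.2564  0.1799]
held n 827 c [ 0.6464 -0.144 ] r 0.0474 slope deg [0.71 0.13] z 0.1789
held n 1298 c [ 0.6461 -0.1444] r 0.0615 slope deg [-0.15  0.45] z 0.1173
96 [ 0.6464018  -0.1427593   0.23157643]
fin [0.62609665 0.1215166  0.04912174]
```

View pics/s8c.png

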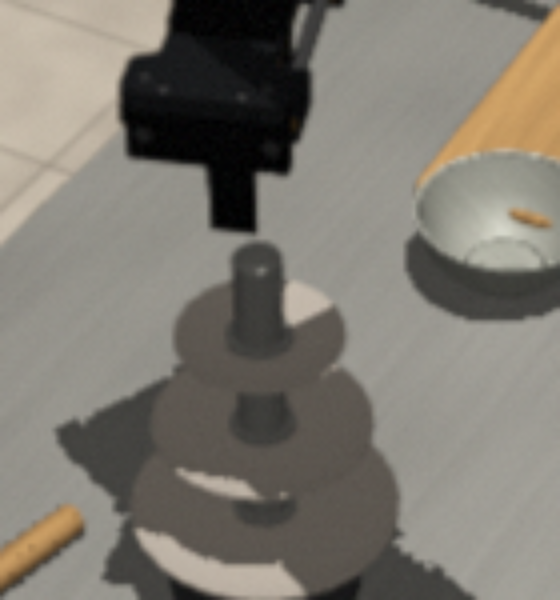

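The small plate sits level, with its surface at 179 mm and post top at about 232 mm. Now the right-hand finial.

Emit:
{"op": "send_rows", "data": {
  "steps": [0.05,0.008,-0.03,0,0,0.05,0.02,-0.075,0,0,0.05,0.033,-0.125,0,0,0.05,0.046,-0.175,0.03,0,0.05,0.058,-0.22,0.08,0,0.05,0.066,-0.248,0.13,0,0.05,0.0685,-0.2564,0.165,0,0.05,0.0685,-0.2564,0.18,0]
}}

```text
time: 26.02
position: [0.6236, 0.1203, 0.0946]
tool_rot: [0.985, 0.172, -0.006, -0.004]
ft_force: [-0.2, -1.1, -0.5]
grip_width: 0.0498
```

```bash
python3 -c "
from h import *
to((.6285,.1192,.021))"
```

```text
t 26.02 p [0.6236 0.1203 0.0946] yaw x 19.76 zaxis [-0.0134  0.0053 -0.9999] F [-0.2 -1.1 -0.5] M [0.04 0.01 0.05] w 0.0498 q [0.01 0.7  1.5  0.01 0.95 1.23]
(0.6285, 0.1192, 0.021) -> tool [0.005  0.0034 0.0735]
```

Emit:
{"op": "send_rows", "data": {
  "steps": [0.05,0.003,0.002,0.01,0,0.05,0.005,0.003,0.03,0,0.05,0.005,0.0034,0.045,0,0.05,0.005,0.0034,0.055,0,0.05,0.005,0.0034,0.06,0,0.05,0.005,0.0034,0.06,0]
}}

```text
time: 26.78
position: [0.6286, 0.1191, 0.0344]
tool_rot: [0.985, 0.172, -0.006, -0.004]
ft_force: [0.3, -0.8, -0.1]
grip_width: 0.0501
```

```bash
python3 -c "
from h import *
to((.6285,.1192,.021))"
```

```text
t 26.77 p [0.6286 0.1191 0.0344] yaw x 19.76 zaxis [-0.0136  0.0053 -0.9999] F [ 0.3 -0.8 -0.1] M [ 0.02 -0.03  0.01] w 0.0501 q [0.01 0.79 1.51 0.01 0.85 1.23]
(0.6285, 0.1192, 0.021) -> tool [0.0001 0.     0.0134]
```

Emit:
{"op": "send_rows", "data": {
  "steps": [0.05,0,0,0.007,0,0.05,0,0,0.0115,0,0.05,0,0,0.013,0,0.03,0,0,0.013,0,0,0,0,0.013,0,0,0,0,0.013,0,0,0,0,0.013,0,0,0,0,0.013,0]
}}

```text
time: 27.78
position: [0.6285, 0.1193, 0.0216]
tool_rot: [0.985, 0.172, -0.006, -0.004]
ft_force: [-0.6, 0.2, 1.3]
grip_width: 0.023
```

```bash
python3 -c "
from h import *
to((.6285,.1192,.29),(.649,-.1455,.29))"
```

```text
t 27.77 p [0.6285 0.1193 0.0216] yaw x 19.76 zaxis [-0.0134  0.0053 -0.9999] F [-0.6  0.2  1.3] M [ 0.01  0.03 -0.  ] w 0.023 q [0.01 0.81 1.51 0.01 0.83 1.23]
(0.6285, 0.1192, 0.29) -> tool [-0.0029 -0.0025 -0.2684]
(0.649, -0.1455, 0.29) -> tool [-0.0731  0.2535 -0.2701]
```

Emit:
{"op": "send_rows", "data": {
  "steps": [0,0,0,-0.02,0,0,0,0,-0.07,0,0,0,0,-0.12,0,0,0,0,-0.17,0,0,0,0,-0.22,0,0,-0.003,-0.002,-0.255,0,0,-0.003,-0.0025,-0.2684,0,0,-0.003,-0.0025,-0.2684,0]
}}

```text
time: 28.78
position: [0.6284, 0.1192, 0.2908]
tool_rot: [0.985, 0.172, -0.005, -0.004]
ft_force: [-0.0, -0.5, -1.4]
grip_width: 0.0233
```

```bash
python3 -c "
from h import *
to((.649,-.1455,.285))"
```

```text
t 28.77 p [0.6284 0.1192 0.2908] yaw x 19.77 zaxis [-0.0118  0.0053 -0.9999] F [-0.  -0.5 -1.4] M [-0.01 -0.02  0.04] w 0.0233 q [0.01 0.49 1.3  0.01 1.36 1.24]
(0.649, -0.1455, 0.285) -> tool [-0.0701  0.2561  0.0042]
```

Emit:
{"op": "send_rows", "data": {
  "steps": [0,-0.008,0.03,0,0,0,-0.02,0.075,0,0,0,-0.033,0.12,0,0,0,-0.045,0.165,0,0,0,-0.056,0.205,0,0,0,-0.065,0.238,0.002,0,0,-0.0701,0.2561,0.004,0,0,-0.0701,0.2561,0.0042,0]
}}

```text
time: 29.78
position: [0.6483, -0.1461, 0.283]
tool_rot: [0.985, 0.171, -0.007, -0.005]
ft_force: [-0.7, 0.4, -1.3]
grip_width: 0.0229
```

```bash
python3 - <<'E'
from h import *
to((.6495,-.1456,.265))
c=cams.camera("side");np.savez("side9.npz",**c)
p=robot.get_obs()["position"]
print("fin ring bottom",rimext(c,p[0],p[1],p[2]-.0216,.022)); print("post top",rimext(c,.6495,-.1456,.233-.003,.013)); print("small rim",rimext(c,.6495,-.1456,.181,.045))
im=c["color"][50:170,270:380,::-1]
cv2.imwrite("pics/s9c.png",cv2.resize(im,None,fx=5,fy=5,interpolation=cv2.INTER_CUBIC))
E
```

```text
t 29.77 p [ 0.6483 -0.1461  0.283 ] yaw x 19.66 zaxis [-0.015   0.007  -0.9999] F [-0.7  0.4 -1.3] M [ 0.03  0.   -0.  ] w 0.0229 q [-0.39  0.54  1.24  0.    1.38  0.84]
(0.6495, -0.1456, 0.265) -> tool [0.0016 0.0001 0.018 ]
fin ring bottom L 311.7 R 334.1 T 104.2 B 118.3
post top L 316.6 R 329.5 T 119.4 B 127.7
small rim L 301.9 R 345.4 T 128.1 B 156.9
```

View pics/s9c.png

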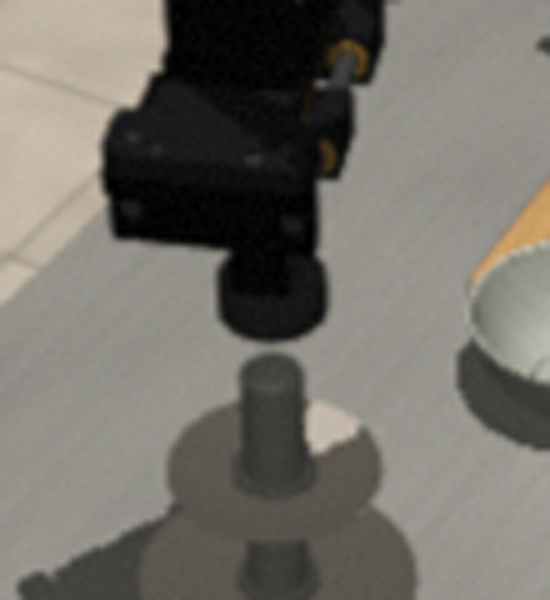

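Horizontal offsets agree (+1.5 px for each). Vertically the finial reads about 1.5 px high, so I'll go closer and recheck before it engages.

Emit:
{"op": "send_rows", "data": {
  "steps": [0,0.0016,0.0001,0.005,0,0,0.0016,0.0001,0.012,0,0,0.0016,0.0001,0.018,0,0,0.0016,0.0001,0.022,0,0,0.0016,0.0001,0.022,0]
}}

```text
time: 30.45
position: [0.6494, -0.144, 0.261]
tool_rot: [0.985, 0.171, -0.007, -0.005]
ft_force: [-0.5, -0.5, -1.5]
grip_width: 0.0232
```

```bash
python3 - <<'E'
from h import *
to((.6495,-.1456,.25))
c=cams.camera("side");np.savez("side10.npz",**c)
p=robot.get_obs()["position"]
print("fin ring bottom",rimext(c,p[0],p[1],p[2]-.0216,.022));print("ring top",rimext(c,p[0],p[1],p[2]-.0056,.022))
W=world(c); u0,v0=proj(c,(p[0],p[1],p[2]-.014)); print(u0,v0)
s=W[int(v0)-3:int(v0)+7,int(u0)-6:int(u0)+9]; d=np.hypot(s[...,0]-p[0],s[...,1]-p[1]); print(np.round(np.nanmedian(d,1),4), np.round(np.nanmedian(s[...,2],1),4))
im=c["color"][50:170,270:380,::-1]
im=cv2.convertScaleAbs(im,alpha=1.8)
cv2.imwrite("pics/s10c.png",cv2.resize(im,None,fx=5,fy=5,interpolation=cv2.INTER_CUBIC))
E
```

```text
t 30.45 p [ 0.6494 -0.144   0.261 ] yaw x 19.75 zaxis [-0.0152  0.0077 -0.9999] F [-0.5 -0.5 -1.5] M [-0.03 -0.06  0.01] w 0.0232 q [-0.39  0.55  1.27  0.    1.34  0.84]
(0.6495, -0.1456, 0.25) -> tool [-0.0003  0.0017  0.011 ]
fin ring bottom L 311.5 R 333.5 T 113.1 B 127.2
ring top L 311.2 R 333.4 T 106.7 B 120.7
322.3817590727445 117.01374718448287
[0.02   0.0207 0.0208 0.0201 0.0181 0.0177 0.0205 0.0227 0.022  0.0218] [0.2697 0.268  0.2651 0.262  0.2556 0.2549 0.2559 0.254  0.2512 0.249 ]
```

View pics/s10c.png

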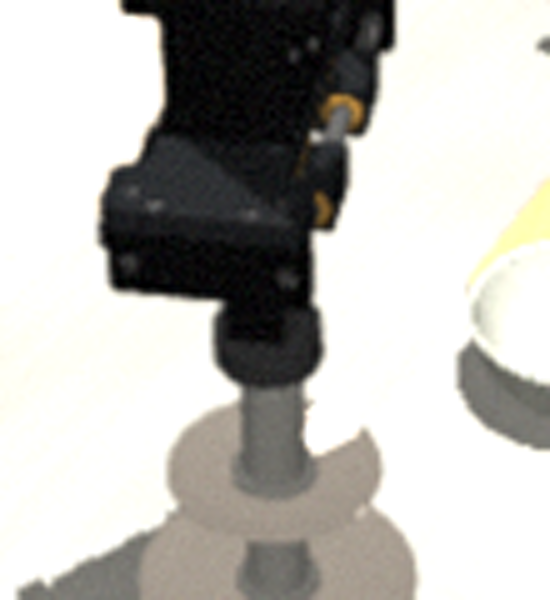

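The ring's depth surface lies 22 mm from the tool axis, as it should, so the finial is centred. I'll correct the 1.7 mm y error and go on.

Emit:
{"op": "send_rows", "data": {
  "steps": [0,0,0.0017,0,0,0,0,0.0017,0,0,0,0,0.0017,0.003,0,0,0,0.0017,0.006,0,0,0,0.0017,0.009,0,0,0,0.0017,0.011,0,0,0,0.0017,0.013,0,0,0,0.0017,0.013,0]
}}

```text
time: 31.5
position: [0.6499, -0.1457, 0.2482]
tool_rot: [0.985, 0.171, -0.007, -0.005]
ft_force: [0.3, 0.3, -2.0]
grip_width: 0.0233
```

```bash
python3 -c "
from h import *
to((.6495,-.1456,.242))"
```

```text
t 31.5 p [ 0.6499 -0.1457  0.2482] yaw x 19.74 zaxis [-0.0149  0.0076 -0.9999] F [ 0.3  0.3 -2. ] M [ 0.04  0.04 -0.  ] w 0.0233 q [-0.39  0.57  1.28  0.    1.31  0.84]
(0.6495, -0.1456, 0.242) -> tool [-0.0003 -0.0001  0.0062]
```

Emit:
{"op": "send_rows", "data": {
  "steps": [0,0,0,0.0015,0,0,0,0,0.003,0,0,0,0,0.0045,0,0,0,0,0.0055,0,0,0,0,0.006,0,0,0,0,0.0065,0,0,0,0,0.0065,0]
}}

```text
time: 32.38
position: [0.6502, -0.1458, 0.2424]
tool_rot: [0.985, 0.171, -0.006, -0.005]
ft_force: [-0.5, -0.6, 2.5]
grip_width: 0.0234
```

Emit:
{"op": "send_rows", "data": {
  "steps": [0,0,0,0.0008,0,0,0,0,0.0008,0,0.03,0,0,0.0004,0,0.045,0,0,0,0,0.055,0,0,0,0,0.055,0,0,-0.01,0,0.055,0,0,-0.035,0,0.055,0,0,-0.06,0]
}}

```text
time: 33.38
position: [0.6511, -0.1463, 0.3035]
tool_rot: [0.985, 0.171, -0.006, -0.005]
ft_force: [0.1, 0.5, -0.0]
grip_width: 0.0546
```

Emit:
{"op": "send_rows", "data": {
  "steps": [0.055,0,0,-0.03,0,0.055,-0.03,0,-0.03,0,0.055,-0.08,0,-0.03,0,0.055,-0.13,0,-0.03,0,0.055,-0.18,0,-0.03,0,0.055,-0.21,0,-0.03,0,0.055,-0.22,0,-0.03,0,0.055,-0.22,0,-0.03,0]
}}

```text
time: 34.38
position: [0.4449, -0.221, 0.3364]
tool_rot: [0.985, 0.171, -0.005, -0.004]
ft_force: [0.2, -0.1, 0.3]
grip_width: 0.0549
```

```bash
python3 - <<'E'
from h import *
st()
for n in("top","side"):
    c=cams.camera(n);np.savez(n+"11.npz",**c);W=world(c)
    print(n)
    for zb,r in((.038,.075),(.099,.06),(.16,.045)): held(W,(.648,-.144),zb,r)
    d=np.hypot(W[...,0]-.649,W[...,1]+.1455);P=W[(d<.025)&(W[...,2]>.262)];print("fin top",len(P),P.mean(0),np.percentile(P[:,2],95) if len(P) else '')
    cv2.imwrite(f"pics/{n}11.png",c["color"][:,:,::-1])
    if n=="side":
        cv2.imwrite("pics/s11c.png",cv2.resize(cv2.convertScaleAbs(c["color"][70:240,250:400,::-1],alpha=1.5),None,fx=3.5,fy=3.5,interpolation=cv2.INTER_CUBIC))
E
```

```text
t 34.38 p [ 0.4449 -0.221   0.3364] yaw x 19.69 zaxis [-0.0119  0.0065 -0.9999] F [ 0.2 -0.1  0.3] M [ 0.   -0.03 -0.01] w 0.0549 q [-0.68  0.23  1.58 -0.    1.34  0.54]
top
held n 715 c [ 0.65   -0.1471] r 0.0752 slope deg [0.3  0.62] z 0.0562
held n 634 c [ 0.6504 -0.147 ] r 0.0603 slope deg [-1.99  0.95] z 0.1163
held n 747 c [ 0.6508 -0.1466] r 0.0454 slope deg [0.33 0.78] z 0.1785
fin top 76 [ 0.64985876 -0.14622241  0.26943008] 0.27460412078723323
side
held n 1654 c [ 0.6485 -0.1443] r 0.077 slope deg [0.17 0.12] z 0.0563
held n 1300 c [ 0.6475 -0.1443] r 0.0622 slope deg [-0.53  0.38] z 0.1173
held n 819 c [ 0.6475 -0.1456] r 0.0467 slope deg [-0.35  0.12] z 0.1792
fin top 85 [ 0.6464541  -0.14104691  0.26785254] 0.2721591412818549
```

View pics/s11c.png

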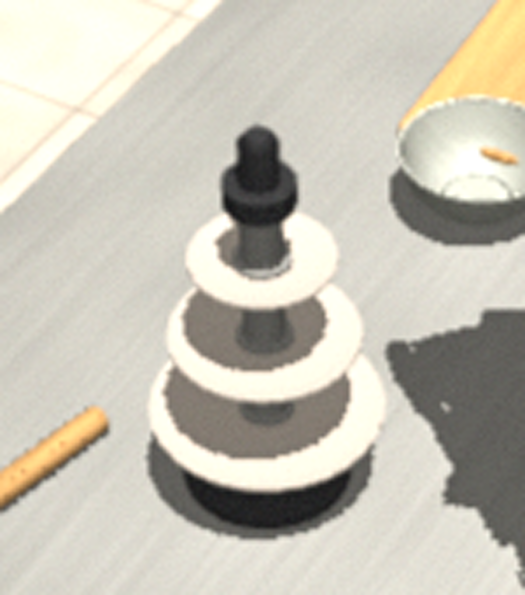

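View pics/top11.png

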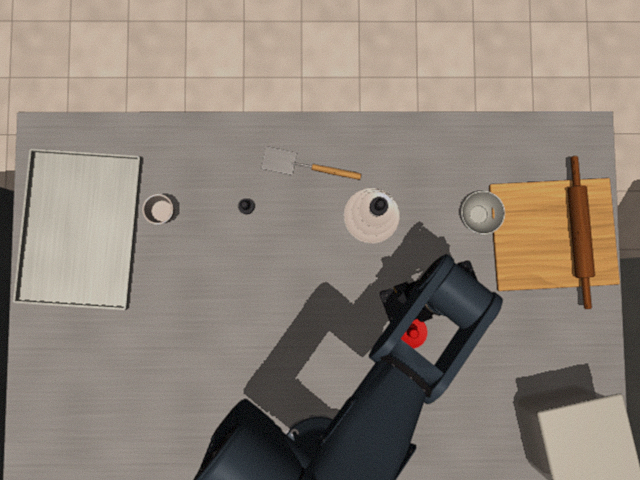

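The stack stands level at top-view (373,213), and the finial's top is at about 271 mm as expected. The ramekin, bowl and spatula have not moved, and the arm is clear.

```bash
python3 -c "
from rig import hand_in
print(hand_in())"
```

```text
the job is handed in; nothing more can be done
None
```

I put the stand together on its foot in the order asked: large plate, medium, white small plate, then the right-hand finial. Each one was lowered until it touched lightly, then let go. I handed in at about 34 s with the gripper open and clear.

**Last checks:**
- **Heights:** the plate surfaces read about 56, 117 and 179 mm (expected 56, 117 and 178). The finial's top read about 271 mm, where 271 was expected.
- **Level:** the side view put every plate within about 0.6° of level. The top view disagreed for the medium plate, giving about 2°. I took that as noise, because only a thin ring of the plate shows from above.
- **Bystanders:** the ramekin, bowl and spatula look unmoved in the last top view.
- **Finial:** it looked about 1.5 px too high in the side view before lowering. It still engaged with no side load and touched at the expected height.

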